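Load the lacquer-curing station

TASK

Swing the counterweighted lamp up past its balance point so that it rests back by itself, let go, then pick up the red-lacquered panel by its edges only (nothing may touch the soft red face) and lay it gently, red side up, lengthwise and centred on the black bed of the station. Then bring the lamp all the way down over it without letting it drop, and only once it is down press the green start button and let it come out again. Leave everything else where it is.

Things in the scene. Friction and masses are not known exactly. Their poses are not given: they have to be found in the camera images.
- station: yellow bench-top lacquer-curing station, fixed to the table. Base plate 120 wide (its y), 12 high, from 70 in front of the origin (-x side) to 200 behind. Origin on the table under the centre of the bed; z up; its +x points from the bed to the lamp's pivot, roughly away from the robot. A yellow two-cheek post (60 wide over all, 40 along x, 117 high) carries the lamp's pivot 120 behind the origin
- bed (a point): centre of the top face of the bed, 45 above the table: a black rubber-topped block 96 long (station x) and 34 wide (station y), standing 33 above the base plate. Same axes as the station. The 56 wide panel, laid lengthwise and centred, overhangs the bed by 11 on each side, so fingers have room there
- lamp_pivot (a point): point on the lamp's hinge axis, 120 behind the bed's centre and 100 above the table; the hinge axis is level, along station y
- lamp_handle (a point): middle of the grip bar of the lamp's red bow handle: round bar of 12 dia along station y, 90 between the centres of its two side stalks (78 clear), 210 from the hinge axis. Lamp down: 100 above the table and 90 in front of the bed's centre (-x). A gap of 39 lies between the bar and the lamp head
- lamp (a joint): angle of the counterweighted lamp arm, rad: 0 = down, level over the bed; 1.45 = up and back against its stop (handle 308 above the table). Grows as the handle goes up and over towards station +x. Black head 90 x 100 x 30 centred 120 from the hinge. Balance at about 0.86: below it the arm falls to 0, above it it falls to 1.45 and rests. Lifts with about 2 N at the handle; dropped, it slams
- start (a joint): travel of the timer's start button, m: 0 = out, 0.006 = fully in; springs back; fully in takes 5 N
- start_top (a point): centre of the top of the round green start button (30 dia) on the grey timer box (90 x 80 x 45 high, fixed to the table at the right of the station); pressed straight down
- panel: the lacquered panel: aluminium plate 96 (its x) x 56 (its y) x 5 thick with a red coat on its upper face, about 70 g, lying flat on one of the two wooden stands. Origin: centre of its underside; x along its length, z up through the coat
- coat: the panel's red, still soft lacquer: a 84 x 44 layer 1.5 thick on the panel's upper face, leaving 6 bare at every edge; must not be touched. Origin: centre of the layer's underside, 5 above the panel's origin
- stand_a: wooden stand on which the red panel lies: foot 110 (x) x 50 (y) x 10 high, pedestal 80 x 30, top 40 above the table, so the panel overhangs it by 13 on each long side. Fixed. Origin: centre of underside. Which stand is nearer the station varies
- stand_b: identical stand that carries the bare panel. Fixed. Origin: centre of underside
- bare_panel: bare panel, same size and make as panel but plain silver aluminium on both sides and no coat, on the other wooden stand; leave alone. Origin: centre of its underside
- jar: amber glass jar with steel lid, 60 dia x 75 high, upright, bystander. Origin: centre of underside
- tape_roll: blue roll of masking tape, 90 dia x 25 high, lying flat, bystander. Origin: centre of underside
- screwdriver: screwdriver with orange handle, about 180 long, lying on the table beside the station, bystander
- glue: yellow glue bottle, 48 dia x 100 high, upright, near the robot's right, bystander. Origin: centre of underside
- block: wooden block 60 x 45 x 40, bystander. Origin: centre of underside
- tape_measure: black and yellow tape measure case 70 x 35 x 65 high, bystander. Origin: centre of underside
Not all that is in view belongs to the job. Leave any purple look-alike of the panel alone.

How it is judged:
By the outcome, as a careful person would: the job done as asked, in the order asked, and still so for the second after the job is handed in, with the robot touching nothing.
It also fails if it takes over 72 s, if anything falls off the work surface, if the arm or the gripper's body presses on something with over 40 N, if the wrist force passes 120 N, or if a joint passes its speed limit or range.

ROBOT

A 6-joint arm with a two-finger parallel gripper is mounted at the origin on the work surface. World frame = base frame: x ahead of the robot, y to its left, z up, the work surface at z = 0. Lengths are in m, angles in rad, forces in N, time in s.
With the tool pointing down it reaches from about 0.3 to 0.775 m from the base axis. Payload 14.6 kg.
Tool frame: the origin (TCP) lies at the very end of the fingers, on their centre line; the grasp point (between the pads) lies 19 mm behind it; z points along the fingers, y is the line along which they close (so a half turn about z gives the same grasp; the last joint's range is limited). The gripper opens to 94 mm and grips with 3 to 60 N. Pads are 16 mm wide; open, the fingers measure 119 mm over their backs; the gripper's body (75 mm by 177 mm) begins 78 mm behind the grasp point.
Start: joints at [1.232, 0.3, 1.521, -0, 1.321, -0.067], TCP at [0.148, 0.53, 0.205] pointing down, gripper open.
Joint ranges: [-3.03, 3.03], [-0.79, 2.21], [0.23, 2.52], [-1.04, 4.18], [0, 3.07], [-2.55, 2.55]. Speed limits (rad/s): [2.22, 2.22, 2.57, 3.14, 3.14, 3.14].

INTERFACE

Orientations are given as [roll, pitch, yaw] about the fixed x, y, z axes, in that order (R = Rz(yaw) Ry(pitch) Rx(roll)).
In Python, from station import status, vision, order, silhouettes gives the robot as it stands. The module is installed in compiled form; this text tells all that it offers.
- The arm moves only by the shell command python3 -m pendant 'ROWS' [FORCE]. ROWS is JSON, one flat list of numbers, 7 for each row, row after row: the shift along the tool's x, y, z in units of 500 mm (1.0 is 500 mm), then the turn, a rotation vector about the tool's x, y, z in units of 90 degrees (1.0 is 90 degrees), then the opening, from -1 (shut) to 1 (fully open). A call has 1 to 12 rows; each row is the pose to reach, as a shift and turn from the pose commanded when the call began, along the tool's axes at that moment; what a row does not reach only later rows make up. A row lasts 1/10 s, in which the tool goes at most 50 mm and 8.59 degrees, less where a joint would pass 70% of its speed; a pose out of reach is approached as far as the arm can. A call with a number of a shift or a turn outside -1 to 1 is refused whole. A call with a gripper value outside its range is refused whole. The fingers move at their own pace and stop on an object; FORCE is the grip in N (left out, the last holds). Time passes only in rows, so rows that repeat a pose let the fingers close. It gives the time, the measured TCP pose, the force, the opening and the grip force at its end, in the units of the state.
- status.get_obs(): the state, without advancing time (a new reading comes with each control period).
- vision.camera(name): name is "scene" or "top" or "wrist"; returns a dict with "pixels" (420x560x3 uint8, red, green, blue), "K" (3x3 intrinsics, pixels), "R" (3x3) and "t" (3): a world point X has camera coordinates R X + t. Camera axes: x right, y down, z forward; pixel columns grow to the right and rows downward; lengths in m; the calibration is good to about 2 mm. A picture is of the moment at which its call begins. There is no depth.
- order.hand_in(): hands the job in; it is judged then, once.
Trained networks look in a picture, given as the dict that the camera call returned (one of the last four; its "shot" number tells which), for a name from the list of things; names that differ only in an ending like _2 or _b are one class to them, and where a whole thing is asked for, a point or a joint stands for the part that bears it (a point fixed in the world has none). Each returns a list of dicts, best first, with "score" (0 to 1); they miss things now and then, are a little off and sometimes report something else, mostly with a low value. They report only what shows in the picture. A call takes as long as a camera call. They do not tell look-alikes from the thing itself.
- silhouettes(target, picture): "region" (420x560 bool, what is visible of it) and "extent" ([left, top, right, bottom] in pixels, round what is visible of it).
The state is a dict: "time_s": time; "qpos": joint angles; "joint_vel": joint speeds; "tau": joint torques, N m; "ee_pos": TCP position; "eef_rot": TCP orientation; "force": force on the tool from outside, world axes, zero at the start; "moment": the same for the moment, N m; "grip_width": finger opening in m; "grip_force": force on a finger pad.
Only numpy, scipy, OpenCV 4.12 (cv2) and the standard library are available. Lean on these libraries where they do the work, as an engineer would, in place of code of your own. Each camera call takes 0.05 s, during which the arm holds its last target. There are 200 camera calls.

## Working session

There is one attempt and no reset: what is moved stays moved. The work goes in short steps, Python scripts to look and compute and a shell command to move; the robot and the scene stay as the last step left them, time stands still between calls to the robot, and variables do not carry over. Pictures are saved under pics/ and viewed, at most 15 in all, crops included, and the job is handed in when it is done.

```bash
mkdir -p pics
python3 - <<'E'
from station import status, vision
import cv2,numpy as np
print(status.get_obs())
a=[]
for n in("scene","top"):
    p=vision.camera(n); cv2.imwrite(f"pics/{n}0.png",p["pixels"][:,:,::-1]); print(n,p["K"],p["R"],p["t"])
E
```

```text
{'time_s': 0.0, 'qpos': array([ 1.23241694e+00,  3.00480614e-01,  1.52160654e+00,  3.84865400e-05,
        1.32068493e+00, -6.65999468e-02]), 'joint_vel': array([ 0.00035252,  0.00055652, -0.0012755 , -0.00079974, -0.00037283,
       -0.0006661 ]), 'tau': array([ 6.50967522e-04, -5.31794250e+01, -3.52739525e+01,  7.08467234e-02,
        2.42924545e-02, -8.16665647e-05]), 'ee_pos': array([0.14754876, 0.52955945, 0.20487034]), 'eef_rot': array([-3.14041832e+00, -1.15686896e-04,  2.86980359e+00]), 'force': array([-0.64303578,  0.33842439,  0.50187643]), 'moment': array([-0.02495775, -0.02960227,  0.02078097]), 'grip_force': 0.0, 'grip_width': 0.09386509875358429}
scene [[399.64261852   0.         279.40390656]
 [  0.         399.64261852 207.41979972]
 [  0.           0.           1.        ]] [[-0.43660801  0.89964707 -0.00293262]
 [ 0.55800962  0.26824801 -0.78528229]
 [-0.70569024 -0.34449696 -0.61913095]] [ 0.20915042 -0.17624163  1.33331873]
top [[503.97444566   0.         277.53782969]
 [  0.         503.97444566 199.22217739]
 [  0.           0.           1.        ]] [[ 8.80514426e-02 -9.96115802e-01 -5.02859463e-04]
 [-9.74623093e-01 -8.60472763e-02 -2.06653557e-01]
 [ 2.05807604e-01  1.86862423e-02 -9.78414051e-01]] [-0.01137671  0.47020646  1.28736863]
```

View pics/scene0.png

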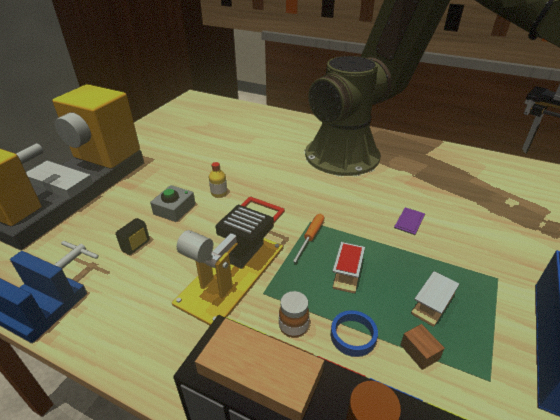

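View pics/top0.png

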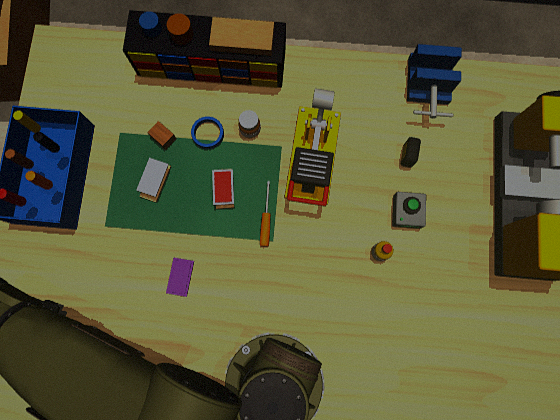

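```bash
cat > h.py <<'E'
import numpy as np, cv2
from scipy.optimize import minimize
from station import status, vision, order, silhouettes
def proj(p,X):
    c=np.asarray(X)@np.array(p["R"]).T+p["t"]; u=c@np.array(p["K"]).T; return u[:,:2]/u[:,2:]
def ray(p,uv,z):
    d=np.array(p["R"]).T@np.linalg.solve(p["K"],[uv[0],uv[1],1]); o=-np.array(p["R"]).T@p["t"]; return o+d*(z-o[2])/d[2]
def box(x0,x1,y0,y1,z0,z1): return np.array([[x,y,z] for x in(x0,x1) for y in(y0,y1) for z in(z0,z1)])
def place(B,q):
    c,s=np.cos(q[2]),np.sin(q[2]); return B@np.array([[c,s,0],[-s,c,0],[0,0,1]])+[q[0],q[1],0]
S=4
def render(p,boxes,q):
    m=np.zeros((420*S,560*S),np.uint8)
    for B in boxes:
        h=cv2.convexHull((proj(p,place(B,q))*S+S/2-.5).astype(np.float32)); cv2.fillConvexPoly(m,np.round(h).astype(np.int32),1)
    return cv2.resize(m.astype(np.float32),(560,420),interpolation=cv2.INTER_AREA)
def fit(obs,boxes,q0,step=(.01,.01,.06)):
    # obs: list of (pic, region, ignore)
    def cost(q): return sum((np.abs(render(p,boxes,q)-r)*(~i)).sum()/r.sum() for p,r,i in obs)
    best=None
    for k in(0,1):
        q0=np.array(q0); sim=np.vstack([q0]+[q0+np.eye(3)[j]*step[j]*(1 if k==0 else -.5) for j in range(3)])
        r=minimize(cost,q0,method="Nelder-Mead",options=dict(initial_simplex=sim,xatol=1e-4,fatol=1e-4)); q0=r.x
    return r.x,r.fun
PANEL=[box(-.048,.048,-.028,.028,.04,.0455)]
STATION=[box(-.07,.2,-.06,.06,0,.012),box(-.048,.048,-.017,.017,.012,.045),box(.1,.14,-.03,.03,0,.117)]
E
python3 - <<'E'
from h import *
pics={n:vision.camera(n) for n in("top","scene")}
R={}
for n,p in pics.items():
    for t in("station","lamp","panel","start","stand_a"):
        l=silhouettes(t,p)
        R[n,t]=l
        for d in l[:4]:
            ys,xs=np.nonzero(d["region"]); print(n,t,round(d["score"],2),np.array(d["extent"]).round(),xs.mean().round(1),ys.mean().round(1),len(xs))
np.save("R.npy",(pics,R),allow_pickle=True) if 0 else __import__("pickle").dump((pics,R),open("R.pkl","wb"))
E
```

```text
top station 0.86 [286.  90. 339. 206.] 313.5 150.8 4322
top lamp 0.67 [286.  92. 336. 207.] 313.1 154.8 2516
top panel 0.86 [213. 169. 233. 203.] 222.4 187.0 722
top panel 0.62 [167. 258. 192. 297.] 179.5 277.0 767
top panel 0.37 [189. 117. 225. 152.] 206.7 132.7 428
top start 0.63 [408. 200. 414. 206.] 412.5 204.4 75
top stand_a 0.56 [138. 165. 169. 202.] 156.3 188.4 161
top stand_a 0.43 [215. 205. 236. 211.] 225.3 206.1 100
scene station 0.68 [330. 309. 378. 354.] 353.3 333.0 1072
scene station 0.64 [170. 197. 283. 325.] 227.4 260.8 7671
scene station 0.2 [164. 188. 176. 198.] 168.5 192.8 85
scene lamp 0.92 [174. 198. 286. 266.] 230.4 232.5 3217
scene lamp 0.64 [167. 190. 175. 197.] 168.9 192.9 82
scene panel 0.72 [332. 240. 364. 276.] 348.8 259.4 827
scene panel 0.66 [395. 209. 424. 236.] 409.7 220.8 518
scene start 0.59 [166. 186. 177. 195.] 168.6 193.0 80
scene start 0.44 [330. 307. 379. 358.] 354.0 333.0 1215
scene start 0.43 [337. 243. 362. 272.] 349.4 258.2 561
scene stand_a 0.93 [335. 276. 358. 296.] 345.3 283.1 378
scene stand_a 0.72 [412. 303. 444. 323.] 425.6 314.0 375
```

Run:
```python
from h import *
import pickle
pics,R=pickle.load(open("R.pkl","rb"))
k=np.ones((5,5),np.uint8)
def reg(n,t,i=0): return R[n,t][i]["region"].astype(bool)
# panel
ob=[]
for n,i in(("top",0),("scene",0)):
    ob.append((pics[n],reg(n,"panel",i).astype(float),np.zeros((420,560),bool)))
c=ray(pics["top"],(222.5,187),.043)
for o in(ob[:1],ob[1:],ob): print("panel",fit(o,PANEL,[c[0],c[1],0.05]))
c=ray(pics["top"],(311,180),.045); print(c)
ob=[]
LAMPB=[box(.02-.04,.13,-.055,.055,.07,.15)]
for n,i in(("top",0),("scene",1)):
    lam=cv2.dilate(reg(n,"lamp").astype(np.uint8),k).astype(bool)
    s=reg(n,"station",i)&~lam
    ob.append((pics[n],s.astype(float),lam))
    im=pics[n]["pixels"].astype(int)
for o in(ob[:1],ob[1:],ob):
    q,f=fit(o,STATION,[c[0],c[1],-.03]); print("station",q,f)
for n in("top","scene"):
    p=pics[n]; m=cv2.inRange(cv2.cvtColor(p["pixels"],cv2.COLOR_RGB2HSV),(45,80,50),(75,255,255))
    N,l,st,ce=cv2.connectedComponentsWithStats(m)
    print([ (s[4],c_.round(1),s[:4]) for s,c_ in zip(st[1:],ce[1:]) if 30<s[4]<500], )
    v=p["pixels"][:,:,::-1].copy()
    for B in STATION:
        for z in (0,1):
            P=place(B,q); idx=[0+z,2+z,6+z,4+z]
            cv2.polylines(v,[np.round(proj(p,P[idx])).astype(np.int32)],True,(255,0,255))
    x0,y0,w,h=(250,70,120,160) if n=="top" else (150,170,150,170)
    cv2.imwrite(f"pics/{n}1.png",cv2.resize(v[y0:y0+h,x0:x0+w],None,fx=3.4,fy=3.4))
a=cv2.imread("pics/top1.png");b=cv2.imread("pics/scene1.png");
h=578;cv2.imwrite("pics/o1.png",np.hstack([cv2.resize(a,(380,h)),cv2.resize(b,(420,h))]))
```

```text
panel (array([0.49142387, 0.1801115 , 0.13595528]), np.float64(0.060682132963988916))
panel (array([0.49440733, 0.1807889 , 0.15513071]), np.float64(0.04466444981862153))
panel (array([0.49244196, 0.1803271 , 0.1569687 ]), np.float64(0.13252708116309997))
[ 0.53062178 -0.05462613  0.045     ]
station [ 0.54640908 -0.05202159 -0.06711441] 0.0704755216693419
station [ 0.55196497 -0.05165345 -0.06735396] 0.0495
station [ 0.55063142 -0.05223952 -0.06469164] 0.13568912284014728
[(np.int32(39), array([205.2, 140.8]), array([197, 139,  17,   4], dtype=int32)), (np.int32(99), array([412.9, 203.8]), array([408, 199,  11,  11], dtype=int32))]
[(np.int32(79), array([168.3, 192.6]), array([163, 189,  12,   9], dtype=int32)), (np.int32(157), array([356.8, 326. ]), array([342, 321,  29,  14], dtype=int32))]
```

View pics/o1.png

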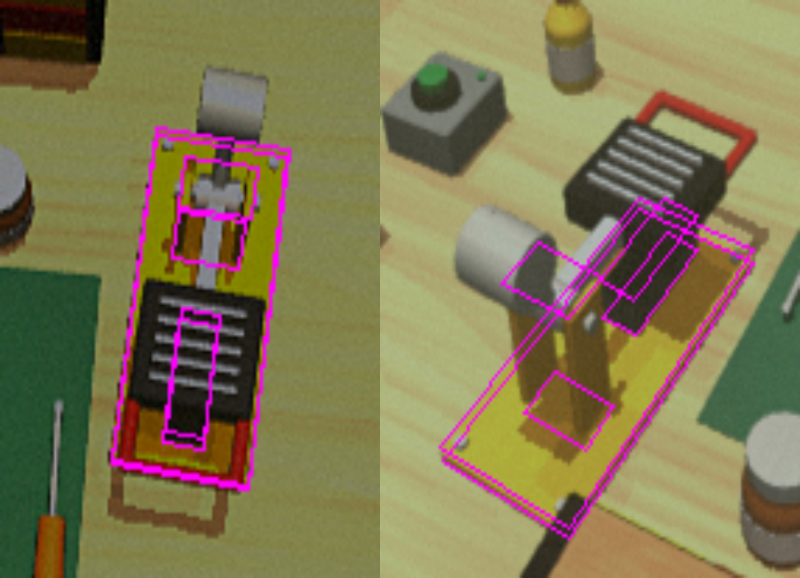

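```bash
cat >> h.py <<'E'
from scipy.spatial.transform import Rotation as Ro
def rel(*T):
    """targets (x,y,z,yaw) -> rows in tool units from the present pose"""
    o=status.get_obs(); R0=Ro.from_euler("xyz",o["eef_rot"])
    for t in T:
        d=R0.inv().apply(np.array(t[:3])-o["ee_pos"])/.5
        r=(R0.inv()*Ro.from_euler("xyz",[np.pi,0,t[3]])).as_rotvec()/(np.pi/2)
        print(t,"->",d.round(4),r.round(4))
E
python3 - <<'E'
from h import *
import pickle
pics,R=pickle.load(open("R.pkl","rb"))
A=[];b=[]
for n,uv in(("top",(412.9,203.8)),("scene",(168.3,192.6))):
    p=pics[n]; 
    P=np.array(p["K"])@np.c_[p["R"],p["t"]]
    for i in(0,1): r=uv[i]*P[2]-P[i]; A.append(r[:3]); b.append(-r[3])
print("button",np.linalg.lstsq(np.array(A),np.array(b),rcond=None)[0], ray(pics["top"],(412.9,203.8),.055))
rel((.3,.25,.25,2.2),(.459,-.046,.2,1.504))
E
```

```text
button [ 0.4861545  -0.32519909  0.06016964] [ 0.4872291  -0.32638567  0.055     ]
(0.3, 0.25, 0.25, 2.2) -> [-0.4437 -0.4573 -0.0891] [0.     0.     0.4264]
(0.459, -0.046, 0.2, 1.504) -> [-0.909  -0.9422  0.0109] [ 0.     -0.      0.8695]
```

```bash
python3 -m pendant '[-0.09,-0.09,-0.02,0,0,0.09,1, -0.18,-0.18,-0.04,0,0,0.17,1, -0.27,-0.28,-0.05,0,0,0.26,1, -0.36,-0.37,-0.06,0,0,0.35,1, -0.45,-0.46,-0.06,0,0,0.43,1, -0.54,-0.56,-0.06,0,0,0.52,1, -0.62,-0.64,-0.06,0,0,0.6,1, -0.7,-0.73,-0.05,0,0,0.68,1, -0.78,-0.81,-0.03,0,0,0.76,1, -0.85,-0.88,-0.01,0,0,0.83,1, -0.909,-0.942,0.011,0,0,0.87,1, -0.909,-0.942,0.011,0,0,0.87,1]'
python3 - <<'E'
from h import *
p=vision.camera("wrist"); cv2.imwrite("pics/w1.png",p["pixels"][:,:,::-1])
rel((.459,-.046,.2,1.504),(.459,-.046,.083,1.504))
bar=place(np.array([[-.09,-.045,.1],[-.09,.045,.1],[-.09,0,.1]]),[.549,-.052,-.067]); print(proj(p,bar))
m=cv2.inRange(cv2.cvtColor(p["pixels"],cv2.COLOR_RGB2HSV),(0,140,60),(8,255,255))
ys,xs=np.nonzero(m); print(xs.min(),xs.max(),ys.min(),ys.max(),len(xs))
E
```

```text
time_s: 1.9
ee_pos: [0.4321, 0.0028, 0.2087]
eef_rot: [3.141, -0.0, 1.5]
force: [1.2, 0.7, 0.6]
grip_width: 0.094
grip_force: 0.0
(0.459, -0.046, 0.2, 1.504) -> [-0.0843  0.0562  0.0147] [-0.0001  0.0009 -0.003 ]
(0.459, -0.046, 0.083, 1.504) -> [-0.0839  0.0563  0.2487] [-0.0001  0.0009 -0.003 ]
[[314.08257399 311.44544262]
 [316.20575725 210.3372465 ]
 [315.10784524 262.6209591 ]]
292 385 0 314 3687
```

View pics/w1.png

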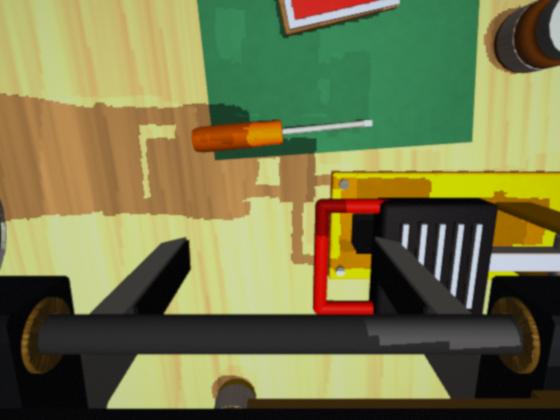

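```bash
python3 -m pendant '[0,0,0,0,0,0,1,0,0,0,0,0,0,1,0,0,0,0,0,0,1]'
cat >> h.py <<'E'
def redbar(p,lo=(0,140,60),hi=(8,255,255)):
    return cv2.inRange(cv2.cvtColor(p["pixels"],cv2.COLOR_RGB2HSV),lo,hi)
E
python3 - <<'E'
from h import *
p=vision.camera("wrist")
bar=place(np.array([[-.09,-.045,.1],[-.09,.045,.1],[-.09,0,.1]]),[.549,-.052,-.067]); print(proj(p,bar))
m=redbar(p); m[:90]=0
N,l,st,ce=cv2.connectedComponentsWithStats(m); i=1+st[1:,4].argmax(); print(st[i])
ys,xs=np.nonzero(l==i)
for y in range(st[i][1],st[i][1]+st[i][3],8):
    s=xs[ys==y]; print(y,s.min(),s.max(),len(s))
s=silhouettes("panel",p); print([(d["score"],d["extent"]) for d in s])
rel((.459,-.046,.2,1.504),(.459,-.046,.083,1.504))
E
```

```text
time_s: 2.25
ee_pos: [0.4312, 0.006, 0.2089]
eef_rot: [3.141, -0.0, 1.505]
force: [0.0, 0.0, 0.2]
grip_width: 0.0938
grip_force: 0.0
[[314.84100433 314.68788943]
 [317.48357444 214.14066986]
 [316.11723747 266.12846096]]
[ 314  203   74  112 2661]
203 329 386 43
211 317 381 65
219 317 329 13
227 317 329 13
235 317 329 13
243 316 329 14
251 316 328 13
259 315 328 14
267 316 328 13
275 315 327 13
283 315 327 13
291 315 326 12
299 315 326 12
307 314 373 60
[(0.56, [283.4, 0.4, 402.1, 29.6])]
(0.459, -0.046, 0.2, 1.504) -> [-0.1002  0.0621  0.0181] [ 0.0005 -0.      0.0007]
(0.459, -0.046, 0.083, 1.504) -> [-0.1002  0.0619  0.2521] [ 0.0005 -0.      0.0007]
```

Run:
```python
from h import *
import pickle
pics,R=pickle.load(open("R.pkl","rb"))
for n in("top","scene"):
    p=pics[n]; m=redbar(p,(0,120,60),(10,255,255)); m[:, :]=m
    w=(286,190,340,212) if n=="top" else (235,190,300,230)
    z=np.zeros_like(m); z[w[1]:w[3],w[0]:w[2]]=m[w[1]:w[3],w[0]:w[2]]
    ys,xs=np.nonzero(z); print(n,xs.min(),xs.max(),ys.min(),ys.max(),len(xs))
    bar=place(np.array([[-.09,-.045,.1],[-.09,.045,.1],[-.09,0,.1],[-.045,-.045,.1],[-.045,.045,.1]]),[.549,-.052,-.067]); print(proj(p,bar).round(1))
    for c in range(xs.min(),xs.max()+1,4):
        s=ys[xs==c]; print(c,s.min() if len(s) else '',s.max() if len(s) else '',end='; ')
    print()
    im=p["pixels"][w[1]-15:w[3]+15,w[0]-20:w[2]+20,::-1]; cv2.imwrite(f"pics/hb_{n}.png",cv2.resize(im,None,fx=6,fy=6,interpolation=cv2.INTER_NEAREST))
p=vision.camera("top"); l=silhouettes("lamp",p); print([(d["score"],d["extent"]) for d in l])
```

```text
top 287 328 190 205 234
[[324.4 204.2]
 [289.4 198.9]
 [306.9 201.6]
 [326.8 187.2]
 [292.1 181.9]]
287 196 198; 291 190 200; 295 197 200; 299 199 201; 303 199 202; 307 199 202; 311 201 203; 315 201 204; 319 201 204; 323 194 205; 327 190 197; 
scene 241 283 197 221 230
[[250.  197.4]
 [282.  208.6]
 [265.7 202.9]
 [239.7 207.3]
 [272.3 219.3]]
241 205 205; 245 200 205; 249 197 201; 253 198 201; 257 199 202; 261 200 204; 265 202 205; 269 203 207; 273 205 220; 277 206 218; 281 208 213; 
[(0.87, [306.6, 93.2, 333.3, 208.8])]
```

```bash
python3 -m pendant '[-0.05,0.035,0.02,0,0,0,-0.15,-0.0955,0.069,0.05,0,0,0,-0.15,-0.0955,0.069,0.06,0,0,0,-0.15,-0.0955,0.069,0.09,0,0,0,-0.15,-0.0955,0.069,0.12,0,0,0,-0.15,-0.0955,0.069,0.16,0,0,0,-0.15,-0.0955,0.069,0.2,0,0,0,-0.15,-0.0955,0.069,0.23,0,0,0,-0.15,-0.0955,0.069,0.252,0,0,0,-0.15,-0.0955,0.069,0.252,0,0,0,-0.15,-0.0955,0.069,0.252,0,0,0,-0.15]'
python3 -m pendant '[0,0,0,0,0,0,-1,0,0,0,0,0,0,-1,0,0,0,0,0,0,-1,0,0,0,0,0,0,-1,0,0,0,0,0,0,-1,0,0,0,0,0,0,-1]' 12
python3 - <<'E'
from h import *
print(status.get_obs()["ee_pos"])
p=vision.camera("wrist"); cv2.imwrite("pics/w2.png",p["pixels"][:,:,::-1])
E
```

```text
time_s: 3.55
ee_pos: [0.4629, -0.0448, 0.0832]
eef_rot: [3.141, 0.0, 1.504]
force: [0.2, -0.9, 0.1]
grip_width: 0.04
grip_force: 0.0
time_s: 4.15
ee_pos: [0.4626, -0.045, 0.0828]
eef_rot: [-3.141, 0.0, 1.503]
force: [-2.8, 0.2, 4.8]
grip_width: 0.0116
grip_force: 12.0
[ 0.46264825 -0.04501578  0.08281728]
```

View pics/w2.png

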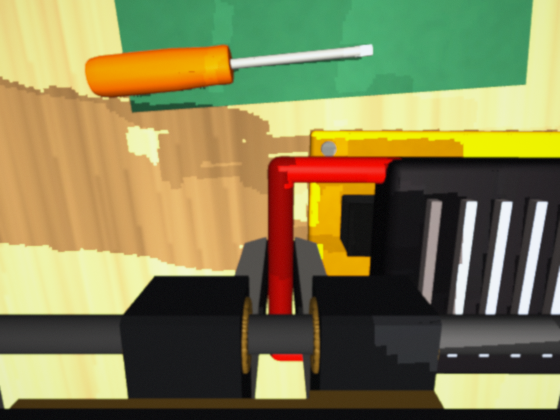

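```bash
python3 -m pendant '[0,0,-0.017,0,0,0,-1,0,0.002,-0.042,0,0,0,-1,0,0.007,-0.075,0,0,0,-1,0,0.015,-0.112,0,0,0,-1,0,0.027,-0.148,0,0,0,-1,0,0.042,-0.183,0,0,0,-1,0,0.062,-0.2195,0,0,0,-1,0,0.0855,-0.254,0,0,0,-1,0,0.113,-0.286,0,0,0,-1,0,0.143,-0.3155,0,0,0,-1,0,0.176,-0.3415,0,0,0,-1,0,0.211,-0.364,0,0,0,-1]'
```

```text
time_s: 5.4
ee_pos: [0.568, -0.0524, 0.2674]
eef_rot: [3.141, 0.001, 1.503]
force: [-2.5, -2.4, 0.1]
grip_width: 0.0117
grip_force: 12.0
```

```bash
python3 -m pendant '[0,0.018,-0.0105,0,0,0,-1,0,0.0375,-0.019,0,0,0,-1,0,0.0575,-0.0275,0,0,0,-1,0,0.0765,-0.034,0,0,0,-1,0,0.097,-0.0405,0,0,0,-1,0,0.117,-0.0455,0,0,0,-1,0,0.1375,-0.0495,0,0,0,-1,0,0.1455,-0.051,0,0,0,-1,0,0.1455,-0.051,0,0,0,-1,0,0.1455,-0.051,0,0,0,-1]'
python3 - <<'E'
from h import *
p=vision.camera("scene"); cv2.imwrite("pics/s2.png",p["pixels"][:,:,::-1])
E
```

```text
time_s: 6.4
ee_pos: [0.6403, -0.0573, 0.2911]
eef_rot: [3.14, 0.0, 1.503]
force: [0.8, -2.9, 5.5]
grip_width: 0.0114
grip_force: 12.0
```

View pics/s2.png

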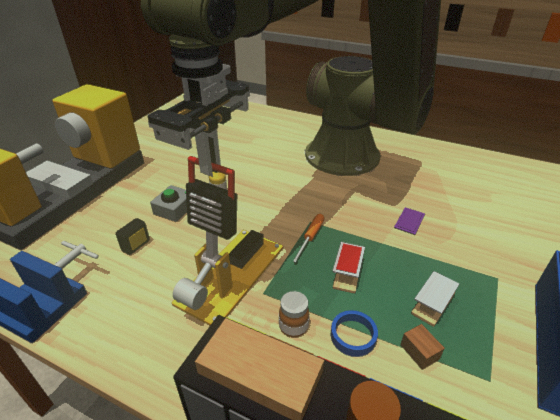

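```bash
python3 -m pendant '[0,0,0,0,0,0,-0.15,0,0,0,0,0,0,-0.15,0,0,0,0,0,0,-0.15,0,0,0,0,0,0,-0.15,0,0,-0.03,0,0,0,-0.15,0,0,-0.08,0,0,0,-0.15,0,0,-0.13,0,0,0,-0.15,0,0,-0.15,0,0,0,-0.15,0,-0.1,-0.15,0,0,0,0,0,-0.2,-0.1,0,0,0,0.5,0,-0.25,-0.08,0,0,0,1,0,-0.25,-0.08,0,0,0,1]'
python3 - <<'E'
from h import *
p=vision.camera("top"); t=vision.camera("wrist")
k=np.ones((5,5),np.uint8)
print(status.get_obs()["ee_pos"])
rel((.4925,.1805,.22,.146),(.4925,.1805,.22,3.288))
cv2.imwrite("pics/a.png",p["pixels"][:,:,::-1])
cv2.imwrite("pics/b.png",t["pixels"][:,:,::-1])
v=np.vstack([p["pixels"][60:270,200:480],t["pixels"][::2,::2]])[:,:,::-1]
cv2.imwrite("pics/w3.png",v)
import pickle; pickle.dump(t,open("t.pkl","wb"))
E
```

```text
time_s: 7.65
ee_pos: [0.5122, -0.0481, 0.3278]
eef_rot: [-3.137, -0.0, 1.503]
force: [0.7, 0.1, 0.9]
grip_width: 0.0672
grip_force: 0.0
[ 0.51566618 -0.04855795  0.33026906]
(0.4925, 0.1805, 0.22, 0.146) -> [ 0.4539 -0.0773  0.2205] [ 2.00e-04 -2.00e-04  8.64e-01]
(0.4925, 0.1805, 0.22, 3.288) -> [ 0.4539 -0.0773  0.2205] [ 2.0000e-04  2.0000e-04 -1.1363e+00]
```

View pics/w3.png

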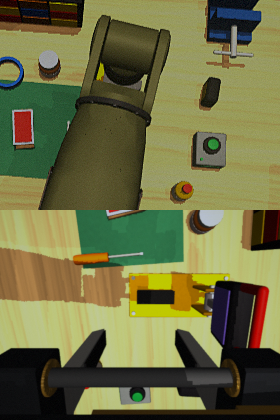

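```bash
python3 - <<'E'
from h import *
import pickle
p=pickle.load(open("t.pkl","rb"))
g=p["pixels"].max(2); z=np.zeros((420,560),np.uint8); z[145:200,255:365]=(g[145:200,255:365]<60)
N,l,st,ce=cv2.connectedComponentsWithStats(z); i=1+st[1:,4].argmax()
r=cv2.minAreaRect(np.argwhere(l==i)[:,::-1].astype(np.float32)); print(st[i],r)
B=cv2.boxPoints(r)
print(np.array([ray(p,b,.045) for b in B]).round(4),ray(p,r[0],.045))
q=[.552,-.05,-.067]
print(proj(p,place(np.array([[x,y,.045] for x in(-.048,.048) for y in(-.017,.017)]),q)).round(1))
print(proj(p,place(np.array([[x,y,.012] for x in(-.07,) for y in(-.06,.06)]),q)).round(1))
h=cv2.cvtColor(p["pixels"],cv2.COLOR_RGB2HSV)
y=cv2.inRange(h,(22,200,90),(32,255,255)); N,l,st,ce=cv2.connectedComponentsWithStats(y); i=1+st[1:,4].argmax();print(st[i])
c=cv2.minAreaRect(np.argwhere(l==i)[:,::-1].astype(np.float32)); print(c,cv2.boxPoints(c))
E
python3 -m pendant '[0,0,0.01,0,0,0.08,1,0.09,-0.015,0.02,0,0,0.17,1,0.18,-0.03,0.04,0,0,0.26,1,0.27,-0.045,0.07,0,0,0.35,1,0.36,-0.06,0.1,0,0,0.44,1,0.43,-0.07,0.14,0,0,0.53,1,0.454,-0.077,0.18,0,0,0.62,1,0.454,-0.077,0.2,0,0,0.71,1,0.454,-0.077,0.22,0,0,0.8,1,0.454,-0.077,0.22,0,0,0.864,1,0.454,-0.077,0.22,0,0,0.864,1,0.454,-0.077,0.22,0,0,0.864,1]'
```

```text
[ 274  160   74   27 1982] ((310.5, 173.0), (26.0, 73.0), 90.0)
[[ 0.5088 -0.0272  0.045 ]
 [ 0.6006 -0.0333  0.045 ]
 [ 0.5998 -0.0665  0.045 ]
 [ 0.5064 -0.0603  0.045 ]] [ 0.55389371 -0.04670067  0.045     ]
[[271.5 188.8]
 [271.4 162.3]
 [346.3 188.8]
 [347.4 162.3]]
[[256.5 214.9]
 [255.2 127. ]]
[ 258  177  155   37 3086]
((334.990234375, 195.35784912109375), (154.3877716064453, 34.98637771606445), 0.6510604023933411) [[257.60257 211.97276]
 [258.0001  176.98863]
 [412.3779  178.74294]
 [411.98038 213.72707]]
time_s: 8.95
ee_pos: [0.4935, 0.1807, 0.2202]
eef_rot: [-3.142, -0.0, 0.149]
force: [-0.1, -0.3, 0.6]
grip_width: 0.0943
grip_force: 0.0
```

Run:
```python
from h import *
p=vision.camera("wrist"); s=silhouettes("panel",p)
print([(d["score"],d["extent"]) for d in s]); o=status.get_obs(); print(o["ee_pos"],o["eef_rot"])
r=s[0]["region"].astype(float)
print(fit([(p,r,np.zeros((420,560),bool))],PANEL,[.4925,.1805,.146]))
m=redbar(p,(0,140,60),(10,255,255)); N,l,st,ce=cv2.connectedComponentsWithStats(m); i=1+st[1:,4].argmax()
c=cv2.minAreaRect(np.argwhere(l==i)[:,::-1].astype(np.float32)); B=cv2.boxPoints(c); print(st[i],c)
W=np.array([ray(p,b,.0465) for b in B]); print(W.round(4),W.mean(0)); e=W[1]-W[0]; f=W[2]-W[1]; print(np.linalg.norm(e),np.linalg.norm(f),np.arctan2(e[1],e[0]),np.arctan2(f[1],f[0]))
cv2.imwrite("pics/w4.png",p["pixels"][:,:,::-1])
```

```text
[(0.94, [251.2, 139.0, 309.5, 240.4]), (0.61, [148.9, 354.8, 201.8, 400.5]), (0.55, [426.6, 3.0, 559.2, 234.7])]
[0.4931967  0.18060505 0.22031305] [-3.14149949e+00 -4.28620561e-04  1.48402106e-01]
(array([0.49578591, 0.18181477, 0.14033606]), np.float64(0.03378347604299508))
[ 258  149   45   84 3608] ((280.0, 190.5), (83.0, 44.0), 90.0)
[[0.5325 0.2088 0.0465]
 [0.5388 0.1674 0.0465]
 [0.4574 0.1539 0.0465]
 [0.4508 0.1976 0.0465]] [0.4948535  0.18190921 0.0465    ]
0.041901772617710276 0.08251210393693724 -1.4207265187019171 -2.9777309297101784
```

View pics/w4.png

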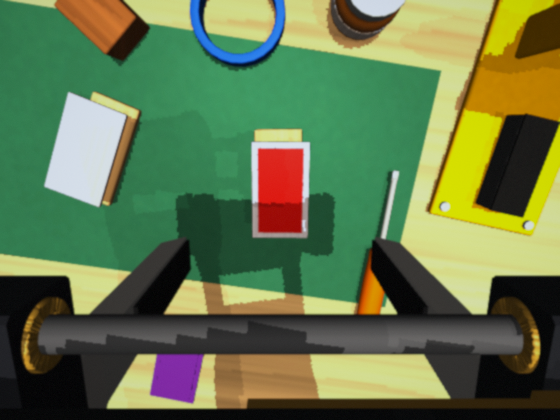

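```bash
python3 -m pendant '[0.002,0,0.08,0,0,0,0.7,0.002,0,0.16,0,0,0,0.7,0.002,0,0.22,0,0,0,0.7,0.002,0,0.28,0,0,0,0.7,0.002,0,0.32,0,0,0,0.7,0.002,0,0.35,0,0,0,0.7,0.002,0,0.38,0,0,0,0.7,0.002,0,0.392,0,0,0,0.7,0.002,0,0.392,0,0,0,0.7,0.002,0,0.392,0,0,0,0.7]'
python3 -m pendant '[0,0,0,0,0,0,0,0,0,0,0,0,0,0,0,0,0,0,0,0,0,0,0,0,0,0,0,0,0,0,0,0,0,0,-0.5,0,0,0,0,0,0,-0.5,0,0,0,0,0,0,-0.5,0,0,0,0,0,0,-0.5,0,0,0,0,0,0,-0.5]' 12
python3 -c "
from h import *
rel((.494,.181,.12,.146))"
```

```text
time_s: 10.05
ee_pos: [0.4942, 0.1808, 0.0248]
eef_rot: [-3.141, -0.001, 0.147]
force: [0.6, 1.1, 0.1]
grip_width: 0.08
grip_force: 0.0
time_s: 10.95
ee_pos: [0.4939, 0.1807, 0.0244]
eef_rot: [-3.142, -0.0, 0.146]
force: [-0.9, -1.3, 5.5]
grip_width: 0.0558
grip_force: 12.0
(0.494, 0.181, 0.12, 0.146) -> [ 0.0004 -0.0006 -0.1912] [-0.     -0.0002  0.0001]
```

```bash
python3 -m pendant '[0,0,-0.01,0,0,0,-0.5,0,0,-0.03,0,0,0,-0.5,0,0,-0.07,0,0,0,-0.5,0,0,-0.12,0,0,0,-0.5,0,0,-0.18,0,0,0,-0.5,0,0,-0.24,0,0,0,-0.5,0,0,-0.27,0,0,0,-0.5,0,0,-0.27,0,0,0,-0.5]' 15
python3 - <<'E'
from h import *
q=[.552,-.049,-.067]
rel((.552,-.049,.16,-.067))
p=vision.camera("wrist"); s=silhouettes("panel",p); print(s[0]["score"],s[0]["extent"],status.get_obs()["grip_width"])
cv2.imwrite("pics/w5.png",p["pixels"][:,:,::-1])
E
```

```text
time_s: 11.75
ee_pos: [0.4946, 0.1809, 0.1618]
eef_rot: [-3.141, -0.004, 0.146]
force: [-0.8, 0.3, -0.8]
grip_width: 0.0559
grip_force: 15.0
(0.552, -0.049, 0.16, -0.067) -> [0.0467 0.4716 0.0035] [-0.0007 -0.0027  0.1357]
0.89 [217.2, 165.9, 346.9, 363.6] 0.05529906447395499
```

View pics/w5.png

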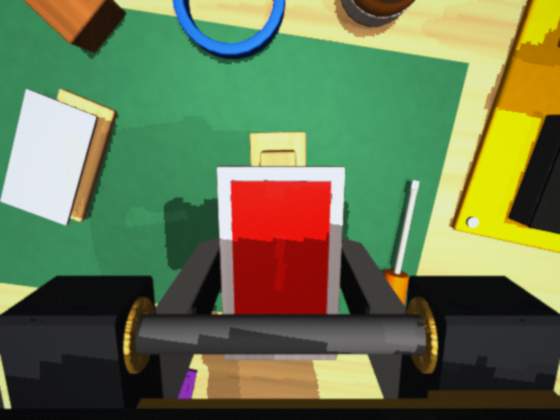

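```bash
python3 -m pendant '[0.002,0.02,0,0,0,0.01,-0.5,0.008,0.08,0,0,0,0.03,-0.5,0.014,0.15,0,0,0,0.05,-0.5,0.021,0.22,0,0,0,0.07,-0.5,0.028,0.29,0,0,0,0.09,-0.5,0.035,0.36,0,0,0,0.11,-0.5,0.041,0.42,0,0,0,0.13,-0.5,0.045,0.455,0,0,0,0.136,-0.5,0.0465,0.47,0,0,0,0.136,-0.5,0.0465,0.472,0,0,0,0.136,-0.5,0.0465,0.472,0,0,0,0.136,-0.5]' 15
python3 - <<'E'
from h import *
o=status.get_obs(); p=vision.camera("wrist"); print(o["ee_pos"],o["eef_rot"])
z=o["ee_pos"][2]+.0156
m=redbar(p,(0,140,60),(10,255,255)); ys,xs=np.nonzero(m[:300]);  
N,l,st,ce=cv2.connectedComponentsWithStats(m); i=1+st[1:,4].argmax(); x0,y0,w,h=st[i][:4]; print(st[i])
R0=Ro.from_euler("xyz",o["eef_rot"])
for uv in((x0,y0),(x0+w,y0)): print("coat corner in tool",R0.inv().apply(ray(p,uv,z+.0065)-o["ee_pos"]).round(4))
print("predicted plate corners & panel",proj(p,place(np.array([[-.07,.06,.012],[-.07,-.06,.012],[.1,.06,.012],[.1,-.06,.012]]),[.552,-.049,-.067])).round(1))
cv2.imwrite("pics/w6.png",p["pixels"][:,:,::-1])
E
```

```text
time_s: 12.95
ee_pos: [0.5509, -0.0487, 0.1589]
eef_rot: [-3.141, 0.0, -0.067]
force: [0.6, -0.1, -0.9]
grip_width: 0.0556
grip_force: 15.0
[ 0.55088719 -0.04868717  0.15893719] [-3.14139743e+00  4.40761181e-04 -6.66168358e-02]
[  231   181   100   133 12692]
coat corner in tool [ 0.0431 -0.0221 -0.0221]
coat corner in tool [ 0.0431  0.021  -0.0221]
predicted plate corners & panel [[218.4 269.2]
 [344.5 269.3]
 [210.7  80.9]
 [352.9  81.1]]
```

View pics/w6.png

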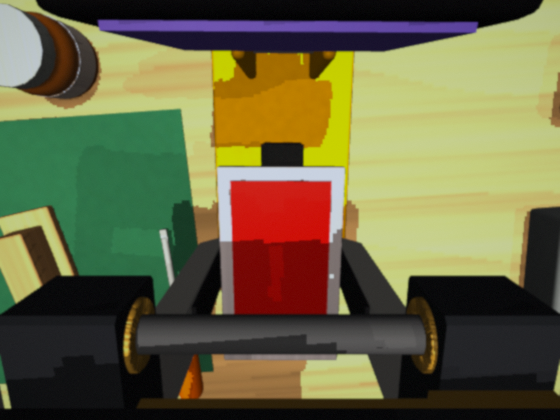

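Run:
```python
from h import *
im=cv2.imread("pics/w6.png"); g=im.max(2)
for r in(148,153,158,162):
    s=np.nonzero(g[r,250:320]<60)[0]+250; print(r,s.min(),s.max())
c=[np.nonzero(g[125:165,k]<60)[0].min()+125 for k in(270,282,295)]; print(c)
h=cv2.cvtColor(im,cv2.COLOR_BGR2HSV)
for r in(90,110,130,150,160):
    s=np.nonzero((h[r,180:380,1]>220)&(h[r,180:380,0]<33)&(h[r,180:380,0]>15))[0]+180; print(r,s.min(),s.max())
o=status.get_obs(); p=vision.camera("wrist"); R0=Ro.from_euler("xyz",o["eef_rot"])
T=lambda u,v,z:(R0.inv().apply(ray(p,(u,v),z)-o["ee_pos"])*1000).round(1)
print(T(262,143,.045),T(303,143,.045),T(219,168,o["ee_pos"][2]+.0206),T(344.5,168,o["ee_pos"][2]+.0206))
for r in(90,130):print(T(213,r,.012),T(353,r,.012))
```

```text
148 262 302
153 262 302
158 262 302
162 262 302
[np.int64(143), np.int64(143), np.int64(143)]
90 214 351
110 215 350
130 215 349
150 216 348
160 216 347
[ 51.5 -15.4 114. ] [ 51.6  16.9 114. ] [ 48.5 -27.3 -20.6] [ 48.6  26.8 -20.6]
[ 94.  -58.1 147. ] [ 94.1  60.7 147. ]
[ 60.8 -59.5 147. ] [ 60.9  62.2 147. ]
```

```bash
python3 -m pendant '[0.004,0.001,0.02,0,0,0,-0.5,0.004,0.001,0.06,0,0,0,-0.5,0.004,0.001,0.1,0,0,0,-0.5,0.004,0.001,0.14,0,0,0,-0.5,0.004,0.001,0.18,0,0,0,-0.5,0.004,0.001,0.21,0,0,0,-0.5,0.004,0.001,0.23,0,0,0,-0.5,0.004,0.001,0.238,0,0,0,-0.5,0.004,0.001,0.238,0,0,0,-0.5,0.004,0.001,0.238,0,0,0,-0.5]' 15
python3 - <<'E'
from h import *
o=status.get_obs(); p=vision.camera("wrist"); print(o["ee_pos"])
im=p["pixels"][:,:,::-1]; cv2.imwrite("pics/w7.png",im); g=im.max(2)
print(g[150:172,282], g[150:172,270])
h=cv2.cvtColor(im.copy(),cv2.COLOR_BGR2HSV)
for r in(60,90,110,130):
    s=np.nonzero((h[r,100:450,1]>220)&(h[r,100:450,0]<33)&(h[r,100:450,0]>15))[0]+100; print(r,s.min(),s.max())
print(proj(p,place(np.array([[.048,-.017,.045],[.048,.017,.045],[.048,.017,.012],[.1,-.03,.012],[.1,.03,.012]]),[.553,-.0495,-.067])))
E
```

```text
time_s: 14.05
ee_pos: [0.5534, -0.0501, 0.0407]
eef_rot: [3.142, -0.001, -0.067]
force: [-1.1, -0.7, -0.3]
grip_width: 0.0557
grip_force: 15.0
[ 0.55340698 -0.05009176  0.04073798]
[180 181 181 180 182 183 182 168 124  62  24  16  16  17  17  35  90 168
 211 222 224 224] [184 184 184 184 181 170 162 150 103  49  20  16  16  14  14  34  91 169
 212 222 224 224]
60 171 390
90 173 388
110 174 387
130 176 386
[[316.67924332 165.73603996]
 [245.21647782 165.70582146]
 [250.69885715 158.85926185]
 [337.4807368   60.45521217]
 [224.40663074  60.42320176]]
```

View pics/w7.png

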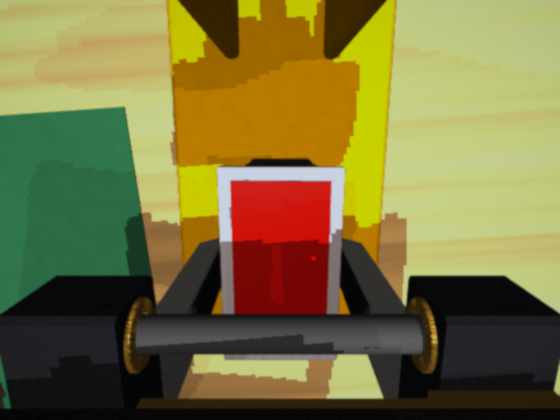

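```bash
python3 -m pendant '[-0.001,0,0.006,0,0,0,-0.5,-0.001,0,0.012,0,0,0,-0.5,-0.001,0,0.016,0,0,0,-0.5,-0.001,0,0.019,0,0,0,-0.5,-0.001,0,0.021,0,0,0,-0.5,-0.001,0,0.0225,0,0,0,-0.5,-0.001,0,0.0225,0,0,0,-0.5,-0.001,0,0.0225,0,0,0,-0.5]' 15
```

```text
time_s: 14.9
ee_pos: [0.5526, -0.0501, 0.0294]
eef_rot: [3.142, -0.0, -0.068]
force: [-2.8, 0.3, 6.8]
grip_width: 0.0556
grip_force: 15.0
```

```bash
python3 -m pendant '[0,0,0,0,0,0,0.3,0,0,0,0,0,0,0.4,0,0,0,0,0,0,0.5,0,0,0,0,0,0,0.5,0,0,0,0,0,0,0.5,0,0,-0.02,0,0,0,0.5,0,0,-0.06,0,0,0,0.5,0,0,-0.12,0,0,0,0.5,0,0,-0.2,0,0,0,0.5,0,0,-0.26,0,0,0,0.5,0,0,-0.26,0,0,0,0.5,0,0,-0.26,0,0,0,0.5]' 15
python3 - <<'E'
from h import *
o=status.get_obs(); p=vision.camera("wrist"); print(o["ee_pos"],o["grip_width"])
im=p["pixels"][:,:,::-1]; cv2.imwrite("pics/w8.png",im); h=cv2.cvtColor(im.copy(),cv2.COLOR_BGR2HSV)
s=silhouettes("panel",p); r=s[0]["region"].astype(float); print(s[0]["score"],s[0]["extent"])
B=[box(-.048,.048,-.028,.028,.045,.0515)]
ig=np.zeros((420,560),bool); ig[270:]=True
print(fit([(p,r,ig)],B,[.554,-.05,-.067]))
for k in(100,120,140):
    q=np.nonzero((h[k,150:420,1]>220)&(h[k,150:420,0]<33)&(h[k,150:420,0]>15))[0]+150; print(k,q.min(),q.max())
W=lambda u,v,z:ray(p,(u,v),z).round(4)
m=redbar(p,(0,140,60),(10,255,255)); N,l,st,ce=cv2.connectedComponentsWithStats(m); i=1+st[1:,4].argmax(); print(st[i],cv2.minAreaRect(np.argwhere(l==i)[:,::-1].astype(np.float32)))
rel((.66,-.055,.37,1.504),(.45,-.045,.3,1.504))
E
```

```text
time_s: 16.1
ee_pos: [0.5526, -0.0501, 0.1595]
eef_rot: [3.141, -0.001, -0.068]
force: [-0.8, -0.4, -0.9]
grip_width: 0.0703
grip_force: 0.0
[ 0.55258058 -0.05007346  0.15949855] 0.07032691941646778
0.74 [245.4, 147.5, 316.7, 259.9]
(array([ 0.55453024, -0.04964032, -0.06374091]), np.float64(0.04460643722115997))
100 213 348
120 213 348
140 214 347
[ 253  155   56  101 5349] ((280.5, 205.0), (100.0, 55.0), 90.0)
(0.66, -0.055, 0.37, 1.504) -> [ 0.2154 -0.0047 -0.4245] [-9.0000e-04  8.0000e-04 -1.0005e+00]
(0.45, -0.045, 0.3, 1.504) -> [-0.2047  0.0038 -0.2838] [-9.0000e-04  8.0000e-04 -1.0005e+00]
```

View pics/w8.png

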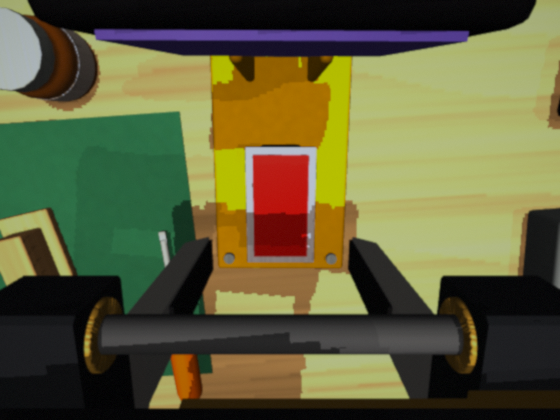

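```bash
python3 -m pendant '[0,0,-0.09,0,0,0,0.5,0,0,-0.18,0,0,0,0.2,0,0,-0.27,0,0,0,0,0,0,-0.36,0,0,0,-0.15,0,0,-0.42,0,0,-0.09,-0.15,0,0,-0.44,0,0,-0.18,-0.15,0,0,-0.44,0,0,-0.27,-0.15,0,0,-0.44,0,0,-0.36,-0.15,0,0,-0.44,0,0,-0.45,-0.15,0,0,-0.44,0,0,-0.54,-0.15,0,0,-0.44,0,0,-0.63,-0.15,0,0,-0.44,0,0,-0.72,-0.15]'
python3 -m pendant '[0,0,0,0,0,-0.09,-0.15,0,0,0,0,0,-0.18,-0.15,0,0,0,0,0,-0.25,-0.15,0,0,0,0,0,-0.28,-0.15,0,0,0,0,0,-0.28,-0.15,0,0,0,0,0,-0.28,-0.15]'
python3 - <<'E'
from h import *
print(status.get_obs()["ee_pos"])
p=vision.camera("scene"); l=silhouettes("lamp",p)[0]
ys=np.nonzero(redbar(p,(0,120,60),(10,255,255))[140:200,180:245]); print(ys[0].min()+140,ys[1].min()+180,ys[1].max()+180)
th=1.45; q=[.553,-.0495,-.067]
b=np.array([[.12-.21*np.cos(th),y,.1+.21*np.sin(th)] for y in(-.045,0,.045)]); print(place(b,q),proj(p,place(b,q)))
rel((.6465,-.056,.38,1.504),(.6465,-.056,.2905,1.504))
E
```

```text
time_s: 17.4
ee_pos: [0.5526, -0.0501, 0.3775]
eef_rot: [-3.139, 0.001, 1.069]
force: [-0.0, -0.3, -1.3]
grip_width: 0.0401
grip_force: 0.0
time_s: 18.0
ee_pos: [0.5525, -0.0501, 0.3781]
eef_rot: [-3.14, -0.0, 1.502]
force: [-0.1, -1.1, -0.5]
grip_width: 0.04
grip_force: 0.0
[ 0.55254838 -0.05007452  0.37806858]
157 186 232
[[ 0.64446921 -0.10073882  0.30846973]
 [ 0.64748196 -0.05583978  0.30846973]
 [ 0.6504947  -0.01094075  0.30846973]] [[188.7876293  159.89920815]
 [208.68816467 166.49697717]
 [229.60789653 173.43264781]]
(0.6465, -0.056, 0.38, 1.504) -> [ 0.0011  0.1882 -0.0032] [-0.0004 -0.     -0.0013]
(0.6465, -0.056, 0.2905, 1.504) -> [0.0011 0.1884 0.1758] [-0.0004 -0.     -0.0013]
```

```bash
python3 -m pendant '[0.001,0.06,-0.003,0,0,0,-0.15,0.001,0.12,-0.003,0,0,0,-0.15,0.001,0.17,-0.003,0,0,0,-0.15,0.001,0.189,-0.003,0,0,0,-0.15,0.001,0.189,-0.003,0,0,0,-0.15,0.001,0.189,0.04,0,0,0,-0.15,0.001,0.189,0.08,0,0,0,-0.15,0.001,0.189,0.12,0,0,0,-0.15,0.001,0.189,0.15,0,0,0,-0.15,0.001,0.189,0.17,0,0,0,-0.15,0.001,0.189,0.176,0,0,0,-0.15,0.001,0.189,0.176,0,0,0,-0.15]'
python3 -m pendant '[0,0,0,0,0,0,-1,0,0,0,0,0,0,-1,0,0,0,0,0,0,-1,0,0,0,0,0,0,-1,0,0,0,0,0,0,-1,0,0,0,0,0,0,-1,0,0,0,0,0,0,-1]' 15
```

```text
time_s: 19.3
ee_pos: [0.6467, -0.056, 0.2913]
eef_rot: [3.141, 0.0, 1.503]
force: [-0.3, -0.6, -0.3]
grip_width: 0.0398
grip_force: 0.0
time_s: 20.0
ee_pos: [0.647, -0.056, 0.2911]
eef_rot: [3.141, 0.0, 1.503]
force: [1.3, -0.6, 1.7]
grip_width: 0.0118
grip_force: 15.0
```

```bash
python3 -m pendant '[0,-0.029,0.0045,0,0,0,-1,0,-0.0615,0.012,0,0,0,-1,0,-0.1015,0.0255,0,0,0,-1,0,-0.14,0.0425,0,0,0,-1,0,-0.1765,0.0635,0,0,0,-1,0,-0.2105,0.088,0,0,0,-1,0,-0.242,0.1155,0,0,0,-1,0,-0.2705,0.1465,0,0,0,-1,0,-0.296,0.18,0,0,0,-1,0,-0.318,0.2155,0,0,0,-1,0,-0.336,0.2535,0,0,0,-1,0,-0.348,0.285,0,0,0,-1]' 15
python3 -m pendant '[0,-0.0085,0.028,0,0,0,-1,0,-0.0145,0.057,0,0,0,-1,0,-0.0185,0.082,0,0,0,-1,0,-0.0205,0.103,0,0,0,-1,0,-0.021,0.119,0,0,0,-1,0,-0.021,0.128,0,0,0,-1,0,-0.021,0.132,0,0,0,-1,0,-0.021,0.132,0,0,0,-1,0,-0.021,0.132,0,0,0,-1]' 15
```

```text
time_s: 21.2
ee_pos: [0.4727, -0.0439, 0.1476]
eef_rot: [3.141, -0.0, 1.503]
force: [5.6, 2.9, -2.5]
grip_width: 0.0113
grip_force: 15.0
time_s: 22.1
ee_pos: [0.4627, -0.0436, 0.0831]
eef_rot: [-3.141, 0.0, 1.503]
force: [-4.5, 1.0, 9.0]
grip_width: 0.0113
grip_force: 15.0
```

```bash
python3 -m pendant '[0,0,0,0,0,0,-0.5,0,0,0,0,0,0,-0.15,0,0,0,0,0,0,-0.15,0,0,0,0,0,0,-0.15,0,0,-0.02,0,0,0,-0.15,0,0,-0.07,0,0,0,-0.15,0,0,-0.14,0,0,0,-0.15,0,0,-0.2,0,0,0,-0.15,0,0,-0.24,0,0,0,-0.15,0,0,-0.24,0,0,0,-0.15]'
python3 - <<'E'
from h import *
o=status.get_obs(); p=vision.camera("scene"); w=vision.camera("wrist")
ys,xs=np.nonzero(redbar(p,(0,120,60),(10,255,255))[190:230,235:300]); print("handle scene",xs.min()+235,xs.max()+235,ys.min()+190,ys.max()+190)
A=[];b=[]
t=vision.camera("top")
for n,c in(("scene",p),("top",t),("wrist",w)):
    m=cv2.inRange(cv2.cvtColor(c["pixels"],cv2.COLOR_RGB2HSV),(50,120,50),(75,255,255)); N,l,st,ce=cv2.connectedComponentsWithStats(m)
    print(n,[(s[4],k.round(1)) for s,k in zip(st[1:],ce[1:]) if s[4]>30])
rel((.487,-.3255,.2,1.504))
E
```

```text
time_s: 23.1
ee_pos: [0.4638, -0.0436, 0.2055]
eef_rot: [3.137, 0.001, 1.503]
force: [0.0, 0.2, -1.8]
grip_width: 0.0398
grip_force: 0.0
handle scene 241 284 197 223
scene [(np.int32(40), array([168.2, 191.8]))]
top [(np.int32(12594), array([193.5, 186.8])), (np.int32(32), array([205.6, 141.1])), (np.int32(99), array([412.9, 203.8]))]
wrist [(np.int32(26319), array([312.5,  48.5]))]
(0.487, -0.3255, 0.2, 1.504) -> [-0.5595  0.0872  0.0032] [-0.0007 -0.     -0.0005]
```

```bash
python3 -m pendant '[-0.05,0.008,0,0,0,0,-1,-0.14,0.02,0,0,0,0,-1,-0.23,0.035,0,0,0,0,-1,-0.32,0.05,0,0,0,0,-1,-0.41,0.065,0,0,0,0,-1,-0.49,0.077,0,0,0,0,-1,-0.54,0.084,0,0,0,0,-1,-0.5595,0.087,0,0,0,0,-1,-0.5595,0.087,0,0,0,0,-1,-0.5595,0.087,0,0,0,0,-1]'
python3 - <<'E'
from h import *
o=status.get_obs(); print(o["ee_pos"],o["grip_width"]); w=vision.camera("wrist"); t=vision.camera("top")
m=cv2.inRange(cv2.cvtColor(w["pixels"],cv2.COLOR_RGB2HSV),(50,120,50),(75,255,255)); N,l,st,ce=cv2.connectedComponentsWithStats(m)
for s,k in zip(st[1:],ce[1:]):
    if s[4]>60: print(s,k.round(1),ray(w,k,.058).round(4))
print(proj(w,[[.487,-.3255,.058]]))
cv2.imwrite("pics/w9.png",w["pixels"][:,:,::-1])
E
```

```text
time_s: 24.25
ee_pos: [0.4873, -0.3244, 0.2019]
eef_rot: [-3.141, -0.001, 1.504]
force: [-0.6, -0.7, -0.5]
grip_width: 0.0005
grip_force: 0.0
[ 0.48728152 -0.32437944  0.201895  ] 0.00048519467946461016
[263 181  34  33 857] [279.6 197.2] [ 0.4879 -0.3225  0.058 ]
[[278.8570216  200.48078658]]
```

```bash
python3 -m pendant '[0,0,0.08,0,0,0,-1,0,0,0.16,0,0,0,-1,0,0,0.22,0,0,0,-1,0,0,0.255,0,0,0,-1,0,0,0.27,0,0,0,-1,0,0,0.276,0,0,0,-1,0,0,0.276,0,0,0,-1,0,0,0.276,0,0,0,-1]'
python3 -m pendant '[0,0,0.002,0,0,0,-1,0,0,0.004,0,0,0,-1,0,0,0.006,0,0,0,-1,0,0,0.008,0,0,0,-1,0,0,0.008,0,0,0,-1]'
```

```text
time_s: 25.15
ee_pos: [0.4878, -0.3257, 0.0657]
eef_rot: [3.14, 0.001, 1.503]
force: [-0.0, 2.2, 3.0]
grip_width: 0.0005
grip_force: 1.1
time_s: 25.65
ee_pos: [0.4878, -0.3258, 0.0612]
eef_rot: [3.14, 0.001, 1.503]
force: [1.7, 3.4, 9.3]
grip_width: 0.0006
grip_force: 4.6
```

```bash
python3 -m pendant '[0,0,0.002,0,0,0,-1,0,0,0.004,0,0,0,-1,0,0,0.004,0,0,0,-1,0,0,0.004,0,0,0,-1]'
```

```text
time_s: 26.05
ee_pos: [0.488, -0.3259, 0.0608]
eef_rot: [3.139, 0.001, 1.503]
force: [-5.4, 7.6, 26.6]
grip_width: 0.0001
grip_force: 13.2
```

Bottomed out (force jumped while the tool barely moved). I release and rise, then check.

```bash
python3 -m pendant '[0,0,-0.01,0,0,0,-1,0,0,-0.03,0,0,0,-1,0,0,-0.08,0,0,0,-1,0,0,-0.16,0,0,0,-1,0,0,-0.24,0,0,0,-1,0,0,-0.32,0,0,0,-1,-0.08,-0.08,-0.36,0,0,0,-1,-0.16,-0.16,-0.36,0,0,0,-1,-0.22,-0.22,-0.36,0,0,0,-1,-0.24,-0.24,-0.36,0,0,0,-1,-0.24,-0.24,-0.36,0,0,0,-1,-0.24,-0.24,-0.36,0,0,0,-1]'
python3 - <<'E'
from h import *
p=vision.camera("scene");t=vision.camera("top"); print(status.get_obs()["ee_pos"])
a=p["pixels"][100:380,80:480];b=t["pixels"][60:300,100:440]
cv2.imwrite("pics/f.png",np.hstack([cv2.resize(a,(400,280)),cv2.resize(b,(396,280))])[:,:,::-1])
E
```

```text
time_s: 27.25
ee_pos: [0.3594, -0.437, 0.2383]
eef_rot: [-3.141, -0.0, 1.502]
force: [-0.6, -0.3, -0.2]
grip_width: 0.0003
grip_force: 0.0
[ 0.36018723 -0.43641819  0.2382897 ]
```

View pics/f.png

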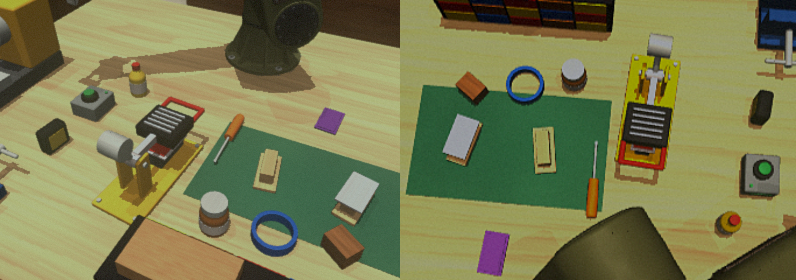

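The final picture shows the lamp down over the panel on the bed, the button out, stand A empty and the bystanders where they were, so I am handing in.

```bash
python3 -c "
from station import order
print(order.hand_in())"
```

```text
the job is handed in; nothing more can be done
None
```

The job is done and handed in at about 27 s: the red panel lies red side up on the bed, centred to within about 1–2 mm by the wrist camera, the lamp was brought down over it held in the gripper, and the start button was then pressed fully in and came back out. The hand-in gave no verdict.

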